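# Fetch the spare filter plate from under the flap of the spares case

### The job

Clear the steel cup off the spares case by nesting it squarely, set in and not dropped, in the matching cup that stands upright on the bench, and let it go; then lift the case's cover flap by its bar until it stands open by itself. Draw the orange filter plate out of its slot and present it over the middle of the blue mat: upright, at least 10 cm above the bench, its broad faces parallel to the mat's long edges, and finish while still holding it there, motionless, in the gripper. Leave the flap open, and leave the grey blank plate, the weight and the jar where they are.

Things in the scene. Friction and masses are not known exactly. Their poses are not given: they have to be found in the camera images.
- case: Dark green open-topped case fixed to the bench, 130 (x) x 220 (y) x 75 mm high, walls and floor 5 mm, closed by the flap. Origin: centre of underside; x points to the hinge side, away from the robot. Inside, two upright plates stand in slots along x at y = +41 and -41 mm (either way round). Each slot is 14 mm wide between rails 90 long, 5 thick, tops 19 mm above the bench.
- flap (a joint): Angle of the cream cover flap: 0 closed (start), 1.57 upright, 1.9 the stop, leaning away from the robot. 130 x 220 x 6 mm, 0.2 kg, top 81.5 mm above the bench when closed. The stiff hinge stays where it is left; lifting takes 2 to 3 N at the bar.
- flap_bar (a point): Middle of the flap's pull bar: round steel, 10 mm thick, 90 mm long, along the case's y, 45 mm in front of the flap's free edge in the flap's plane (40 mm clear for a finger), a stalk at each end. Centre 78.5 mm above the bench when closed, 175 mm from the hinge axis; it can turn between the fingers as the flap swings up.
- flap_hinge (a point): Middle of the hinge axis, along the case's y on the far upper rim, 75.5 mm above the bench (axes as the case). At flap angle a the bar centre lies 175 cos(a) - 3 sin(a) mm towards the case's -x and 175 sin(a) + 3 cos(a) mm above it.
- filter_plate: Spare filter plate: orange frame, dark mesh on both faces, standing upright in one of the slots. 80 mm long (x), 10 thick (y), 44 tall, plus a grip tab 30 mm long and 10 thick in the middle of its top edge: 60 mm tall in all; 0.12 kg. Origin: centre of underside, 5 mm above the bench in the slot; y normal to the broad faces, z up.
- blank_plate: Plain grey blank plate of the same shape and size as the filter plate, in the other slot. Not to be moved. Same origin and axes.
- cup_a: Steel cup standing on the closed flap: 58 mm tall, a cone 32 mm wide at the foot and 51 mm at 40 mm height, then a straight collar 60 mm wide up to the rim; wall 3 mm, mouth 54 mm. 0.12 kg. Origin: centre of underside, z up.
- cup_b: Identical steel cup standing on the bench, left or right of the case. Fully nested, the upper cup's shoulder (at 40 mm) sits on this cup's rim (at 58 mm): origins 18 mm apart, one above the other; side play about 1 mm. Origin: centre of underside, z up.
- mat: Blue inspection mat, 140 (x, long) x 100 (y) x 2 mm, fixed flat on the bench on the side of the case where cup_b is not. Origin: centre of its underside.
- weight: Steel weight, 48 mm diameter, 54 mm tall with its knob, on the bench. Bystander.
- jar: Amber jar, 50 mm diameter, 75 mm tall, on the bench. Bystander.

How it is judged:
By the outcome, as a careful person would: the job done as asked, in the order asked, and still so for the second after the job is handed in, while the arm keeps its last pose, push and grip.
It also fails if it takes over 69 s, if anything falls off the work surface, if the arm or the gripper's body presses on something with over 40 N, if the wrist force passes 120 N, or if a joint passes its speed limit or range.

### The arm

A 6-joint arm with a two-finger parallel gripper is mounted at the origin on the work surface. World frame = base frame: x ahead of the robot, y to its left, z up, the work surface at z = 0. Lengths are in m, angles in rad, forces in N, time in s.
With the tool pointing down it reaches from about 0.35 to 0.775 m from the base axis. Payload 5.5 kg.
Tool frame: the origin (TCP) lies midway between the tips of the shut fingers; the grasp point (between the pads) lies grasp_offset behind it (grasp_offset is the distance from the TCP to the grasp point, in m); z points along the fingers, y is the line along which they close (so a half turn about z gives the same grasp; the last joint's range is limited). The gripper opens to 85 mm and grips with 20 to 120 N. Pads are 22 mm wide; open, the fingers measure 114 mm over their backs; the gripper's body (76 mm by 85 mm) begins 54 mm behind the grasp point. The pads swing forward as they close: fully open they stand 13 mm farther back than shut.
Start: joints at [-1.306, 0.313, 0.046, 1.304, 0, 1.431], TCP at [0.226, -0.529, 0.199] pointing down, gripper open.
Joint ranges: [-2.76, 2.76], [-0.86, 1.69], [-1.03, 1.26], [-2.2, 2.34], [-1.47, 1.5], [-3.14, 3.14]. Speed limits (rad/s): [2.57, 2.57, 3.14, 3.14, 3.14, 3.14].

### API

Orientations are given as a unit quaternion [w, x, y, z].
In Python, from workcell import * gives the robot as it stands.
- The arm moves only by the tool step_arm, never from a script. Its argument "deltas" is a list of rows, each a list of 7 numbers: the shift along the world's x, y, z in mm, then the turn, a rotation vector about the world's x, y, z in degrees, then the gripper's target within -1 to 1 (fully open at 1, half-way at 0, shut at -1). A call has 1 to 5 rows; each row shifts and turns the commanded pose from where the row before left it; what a row does not reach is not made up. A row lasts 1/10 s, in which the tool goes at most 50 mm and 8.59 degrees, less where a joint would pass 70% of its speed; a pose out of reach is approached as far as the arm can. A call is refused whole if a number of a shift passes 50 or a number of a turn 8.59, either way. A call with a gripper value outside its range is refused whole. The fingers move at their own pace and stop on an object; "newtons" is the grip in N (left out, the last holds). Time passes only in rows, so rows that do not move let the fingers close. It gives the time, the measured TCP pose, the force, the opening and the grip force at its end, in the units of the state.
- get_state(): the state, without advancing time (a new reading comes with each control period).
- read_camera(name): name is "side" or "top"; returns a dict with "image" (400x640x3 uint8, red, green, blue), "z_map" (400x640 float32, m along the optical axis (not along the pixel's ray), 0 where there is no reading), "K" (3x3 intrinsics, pixels), "world_from_camera" (4x4, takes a point from camera to world coordinates). Camera axes: x right, y down, z forward; pixel columns grow to the right and rows downward; lengths in m; the calibration is good to about 2 mm. A picture is of the moment at which its call begins.
- hand_in(): hands the job in; it is judged then, once.
The state is a dict: "clock": time; "joint_pos": joint angles; "qvel": joint speeds; "tau": joint torques, N m; "tcp_pos": TCP position; "orientation": TCP orientation; "wrist_force": force on the tool from outside, world axes, zero at the start; "ft_torque": the same for the moment, N m; "finger_gap": finger opening in m; "grip_force": force on a finger pad.
Only numpy, scipy, OpenCV 4.12 (cv2) and the standard library are available. Lean on these libraries where they do the work, as an engineer would, in place of code of your own. Each camera call takes 0.05 s, during which the arm holds its last target. There are 200 camera calls.

## Working session

There is one attempt and no reset: what is moved stays moved. The work goes in short steps, Python scripts to look and compute and a tool call to move; the robot and the scene stay as the last step left them, time stands still between calls to the robot, and variables do not carry over. Pictures are saved under pics/ and viewed, at most 10 in all, crops included, and the job is handed in when it is done.

Besides the shell and the picture viewer there is one more tool, called after ">>>" as name(argument=value, ...), one argument or row to a line, values as JSON. step_arm: Moves the arm, as the interface text tells. Its arguments: {"type":"object","properties":{"deltas":{"type":"array","items":{"type":"array","items":{"type":"number"}}},"newtons":{"type":"number"}},"required":["deltas"]}

```bash
mkdir -p pics; ls
cat > h.py <<'E'
from workcell import *
import numpy as np, cv2
def snap(n,f=None):
    c=read_camera(n)
    if f: cv2.imwrite('pics/'+f,c['image'][:,:,::-1])
    np.savez('/tmp/%s.npz'%n,**c)
    return c
def ray(c,u,v,z):
    T=c['world_from_camera'];d=T[:3,:3]@np.linalg.inv(c['K'])@np.array([u,v,1.]);o=T[:3,3]
    return o+d*(z-o[2])/d[2]
def pts(c):
    v,u=np.mgrid[:400,:640];Z=c['z_map'];P=np.stack([u,v,np.ones_like(u)],-1)@np.linalg.inv(c['K']).T*Z[...,None]
    T=c['world_from_camera'];return P@T[:3,:3].T+T[:3,3]
E
python3 - <<'E'
from h import *
s=get_state();print(s)
for n in('top','side'):
    c=snap(n,n+'0.png');print(n,c['K'],c['world_from_camera'].round(3))
E
```

```text
pics
{'clock': 0.0, 'joint_pos': array([-1.30560873e+00,  3.13985788e-01,  4.49972959e-02,  1.30361182e+00,
        1.48004987e-06,  1.43116788e+00]), 'qvel': array([-0.00029409, -0.00120078,  0.00056961, -0.00139872, -0.00011801,
        0.00127509]), 'tau': array([ 6.13554835e-05, -4.80627894e+01,  2.98533690e+01,  1.93356571e-02,
       -9.26150301e-05, -1.20136349e-06]), 'tcp_pos': array([ 0.2262907 , -0.52798536,  0.19822473]), 'orientation': array([-9.00261624e-04,  9.79584939e-01,  2.01028689e-01, -5.58509258e-05]), 'wrist_force': array([-0.05678106,  0.24875242, -0.09892208]), 'ft_torque': array([-0.01262909,  0.04668144, -0.00664593]), 'grip_force': 0.0, 'finger_gap': 0.08551423456059042}
top [[366.75393901   0.         320.03831141]
 [  0.         366.75393901 196.77425784]
 [  0.           0.           1.        ]] [[-0.019 -0.978  0.208  0.383]
 [-1.     0.018 -0.007  0.013]
 [ 0.003 -0.208 -0.978  0.899]
 [ 0.     0.     0.     1.   ]]
side [[386.05420643   0.         320.74909276]
 [  0.         386.05420643 208.89424379]
 [  0.           0.           1.        ]] [[-0.956 -0.212  0.205  0.41 ]
 [-0.294  0.651 -0.7    0.546]
 [ 0.015 -0.729 -0.684  0.615]
 [ 0.     0.     0.     1.   ]]
```

View pics/top0.png

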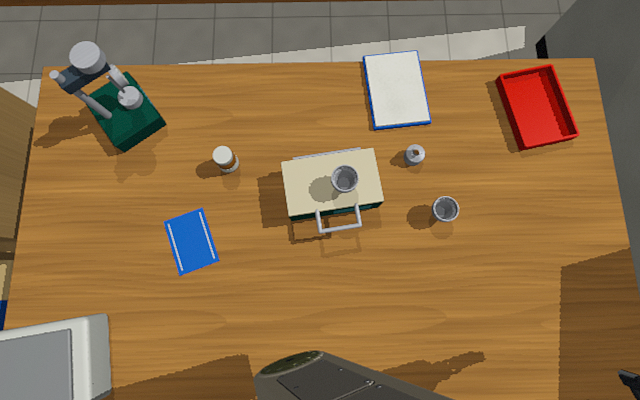

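View pics/side0.png

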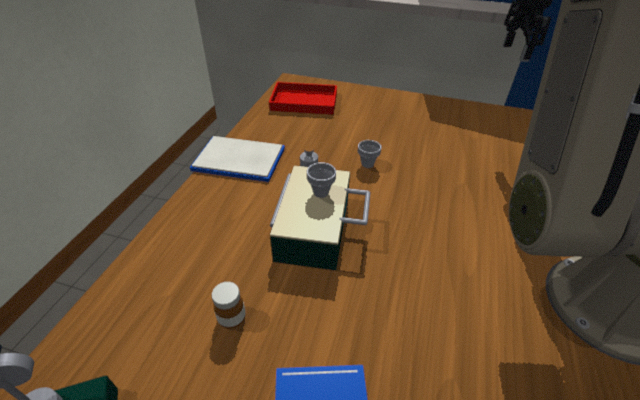

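The top view shows cup_a at (344,179) on the flap and cup_b at (445,208). The flap's corners are near (282,163), (376,149), (383,204) and (287,218), with the bar at about (340,228). The mat is at (191,241), the jar at (225,158) and the weight at (415,155). The side view agrees.

```bash
cat >> h.py <<'E'
def load(n): return dict(np.load('/tmp/%s.npz'%n))
def circ(P):
    # circle fit xy
    A=np.c_[2*P[:,:2],np.ones(len(P))];s=np.linalg.lstsq(A,(P[:,:2]**2).sum(1),rcond=None)[0]
    return s[:2],np.sqrt(s[2]+s[0]**2+s[1]**2)
def rect(P): 
    r=cv2.minAreaRect((P[:,:2]*1000).astype(np.float32)); return r
E
python3 - <<'E'
from h import *
for n in('top','side'):
    c=load(n);P=pts(c);I=c['image'].astype(int)
    z=P[...,2]
    def near(x,y,r): return (np.hypot(P[...,0]-x,P[...,1]-y)<r)
    g={'a':(344,179,.081+.058),'b':(445,208,.058)} if n=='top' else {'a':(321,172,.139),'b':(369,147,.058)}
    for k,(u,v,h) in g.items():
        p=ray(c,u,v,h); m=near(p[0],p[1],.05)&(z>h-.008)&(z<h+.008)
        Q=P[m]; print(n,k,p.round(3),m.sum(),(circ(Q)[0]*1000).round(1),circ(Q)[1].round(4), rect(Q),Q[:,2].max())
    # flap top
    hsv=cv2.cvtColor(c['image'],cv2.COLOR_RGB2HSV)
    m=(abs(z-.0815)<.006)&near(.5,0,.25)
    mm=cv2.morphologyEx(m.astype(np.uint8),cv2.MORPH_OPEN,np.ones((9,9)))>0
    print(n,'flap',m.sum(),rect(P[mm]),P[mm][:,2].mean())
    q=m&~(cv2.dilate(mm.astype(np.uint8),np.ones((5,5)))>0)
    b=(hsv[...,0]>100)&(hsv[...,0]<120)&(hsv[...,1]>180)&(abs(z)<.012)&near(.42,.27,.15)
    if b.sum(): print(n,'mat',b.sum(),rect(P[b]))
c=load('top')
for nm,u,v,h in(('barL',319,232,.0785),('barR',360,227,.0785),('jar',222,152,.075),('weight',415,150,.05),('c1',282,163,.0815),('c2',376,149,.0815),('c3',383,204,.0815),('c4',287,218,.0815),('mat',191,241,.002)):print(nm,(ray(c,u,v,h)*1000).round())
cv2.imwrite('pics/z.png',cv2.resize(c['image'][130:250,260:480,::-1],None,fx=3.6,fy=3.6,interpolation=cv2.INTER_CUBIC))
E
```

```text
top a [ 0.582 -0.045  0.139] 154 [585.3 -46.9] 0.0282 ((585.7918090820312, -47.00080108642578), (56.03828048706055, 59.12942886352539), 87.83135223388672) 0.1425863865966952
top b [ 0.529 -0.284  0.058] 144 [ 528.9 -286.3] 0.0283 ((529.3748779296875, -286.308837890625), (58.43846893310547, 57.54877853393555), 88.00664520263672) 0.06253710720917427
top flap 5193 ((597.3060913085938, -20.50621795654297), (138.1997833251953, 219.79652404785156), 8.05133056640625) 0.08145185933698493
top mat 1980 ((469.2765808105469, 323.8323974609375), (138.24517822265625, 100.02330780029297), 19.94659423828125)
side a [ 0.584 -0.044  0.139] 276 [585.1 -46.1] 0.0283 ((585.2243041992188, -45.71113586425781), (58.61233901977539, 59.495548248291016), 10.57593822479248) 0.1421156900501202
side b [ 0.528 -0.282  0.058] 167 [ 528.9 -286.3] 0.0283 ((529.0126342773438, -286.76226806640625), (56.60612106323242, 62.09343338012695), 15.631125450134277) 0.06141300470844624
side flap 4523 ((597.1331787109375, -20.845321655273438), (138.85269165039062, 223.34556579589844), 8.96471881866455) 0.08216935728014871
side mat 2537 ((476.9302673339844, 300.3258056640625), (138.21066284179688, 53.193843841552734), 18.603008270263672)
barL [476.  11.  79.]
barR [486. -82.  79.]
jar [669. 236.  75.]
weight [ 675. -227.   50.]
c1 [638.  94.  82.]
c2 [ 668. -126.   82.]
c3 [ 537. -136.   82.]
c4 [509.  82.  82.]
mat [469. 322.   2.]
```

View pics/z.png

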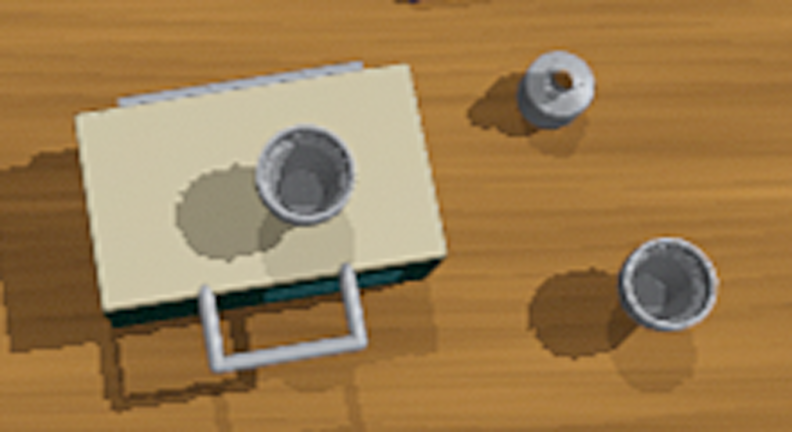

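The crop confirms both cups are upright and open, and the bar's stalks lean with a case yaw of about 7°. I'm moving above cup_a and turning the fingers along the case's x on the way.

>>> step_arm(
  deltas=[
    [20,27,4,0,0,5,1],
    [24,32,4,0,0,5,1],
    [24,32,4,0,0,5,1],
    [24,32,4,0,0,5,1],
    [24,32,4,0,0,5,1],
  ],
  newtons=40,
)

```text
clock: 0.6
tcp_pos: [0.343, -0.372, 0.2189]
orientation: [-0.0, 0.912, 0.41, -0.0]
wrist_force: [0.5, -0.5, 0.3]
finger_gap: 0.0856
grip_force: 0.0
```

>>> step_arm(
  deltas=[
    [24,32,4,0,0,5,1],
    [24,32,4,0,0,5,1],
    [24,32,4,0,0,5,1],
    [24,32,0,0,0,5,1],
    [24,32,0,0,0,5,1],
  ],
)

```text
clock: 1.1
tcp_pos: [0.4631, -0.2121, 0.231]
orientation: [-0.0, 0.802, 0.598, -0.0]
wrist_force: [0.9, -0.6, -0.5]
finger_gap: 0.0854
grip_force: 0.0
```

>>> step_arm(
  deltas=[
    [24,32,0,0,0,5,1],
    [24,32,0,0,0,5,1],
    [24,32,0,0,0,5,1],
    [24,32,0,0,0,5,1],
    [0,0,0,0,0,4,1],
  ],
)

```text
clock: 1.6
tcp_pos: [0.5603, -0.0817, 0.2302]
orientation: [-0.001, 0.658, 0.753, 0.0]
wrist_force: [-0.7, -0.6, 0.3]
finger_gap: 0.0853
grip_force: 0.0
```

Run:
```python
from h import *
import workcell
print([ (k,getattr(workcell,k)) for k in dir(workcell) if 'off' in k.lower()],[k for k in dir(workcell) if k[0]!='_'])
from scipy.spatial.transform import Rotation as R
s=get_state();w,x,y,z=s['orientation'];M=R.from_quat([x,y,z,w]).as_matrix()
print(s['tcp_pos'],M.round(3),s['joint_pos'].round(2),s['clock'])
```

```text
[('grasp_offset', 0.0187)] ['MotionError', 'get_state', 'grasp_offset', 'hand_in', 'read_camera']
[ 0.56033939 -0.08169926  0.23017646] [[-0.134  0.991 -0.   ]
 [ 0.991  0.134  0.001]
 [ 0.001  0.    -1.   ]] [-0.29  0.29  0.09  1.37  0.    1.15] 1.6
```

>>> step_arm(
  deltas=[
    [13,18,-10,0,0,0,1],
    [12,17,-10,0,0,0,1],
    [0,0,-30,0,0,0,1],
    [0,0,-20,0,0,0,1],
    [0,0,0,0,0,0,1],
  ],
)

```text
clock: 2.1
tcp_pos: [0.5809, -0.0497, 0.1574]
orientation: [-0.003, 0.661, 0.75, -0.002]
wrist_force: [-0.3, 0.4, 1.2]
finger_gap: 0.0857
grip_force: 0.0
```

>>> step_arm(
  deltas=[
    [0,0,-22,0,0,0,1],
    [0,0,-20,0,0,0,1],
    [0,0,0,0,0,0,0.2],
    [0,0,0,0,0,0,0],
    [0,0,0,0,0,0,0],
  ],
)

```text
clock: 2.6
tcp_pos: [0.5844, -0.0509, 0.1208]
orientation: [0.001, 0.661, 0.75, 0.001]
wrist_force: [0.8, -0.5, 0.6]
finger_gap: 0.0438
grip_force: 0.0
```

>>> step_arm(
  deltas=[
    [0,0,0,0,0,0,-0.3],
    [0,0,0,0,0,0,-0.3],
    [0,0,0,0,0,0,-0.3],
  ],
)

```text
clock: 2.9
tcp_pos: [0.5838, -0.0507, 0.1197]
orientation: [0.0, 0.661, 0.75, 0.0]
wrist_force: [-0.1, -0.5, -0.9]
finger_gap: 0.0298
grip_force: 0.0
```

Run:
```python
from h import *
c=snap('side');cv2.imwrite('pics/s1.png',cv2.resize(c['image'][90:240,240:400,::-1],None,fx=4,fy=4,interpolation=cv2.INTER_CUBIC))
```

```text
(no output)
```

View pics/s1.png

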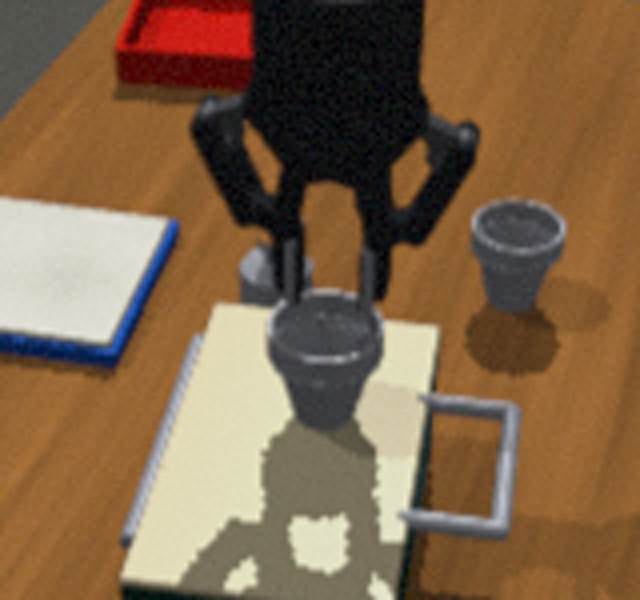

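The crop shows the fingers closed to 30 mm, with tips at crop (293,300) and (370,300), and the cup not gripped. I'll measure where the cup and fingers are.

Run:
```python
from h import *
print(get_state()['tcp_pos'])
snap('top')
for n in('top','side'):
    c=load(n);P=pts(c);z=P[...,2]
    m=(np.hypot(P[...,0]-.585,P[...,1]+.047)<.06)
    for a,b in((.095,.11),(.11,.12),(.12,.132),(.132,.145),(.145,.155),(.155,.17)):
        Q=P[m&(z>a)&(z<b)]*1000
        if len(Q)>3: print(n,a,len(Q),Q[:,:2].min(0).round(),Q[:,:2].max(0).round(),Q[:,:2].mean(0).round())
c=load('side');P=pts(c)
# points along finger columns
for u in(313,332):
    for v in range(150,172,2): print(u,v,(P[v,u]*1000).round())
```

```text
[ 0.58364214 -0.05061206  0.11952334]
side 0.095 97 [564. -68.] [605. -24.] [584. -39.]
side 0.11 122 [563. -71.] [607. -23.] [587. -51.]
side 0.12 249 [556. -75.] [612. -16.] [586. -50.]
side 0.132 241 [556. -78.] [615. -16.] [585. -43.]
side 0.145 4 [598. -53.] [604. -40.] [601. -44.]
side 0.155 81 [555. -62.] [611. -37.] [582. -44.]
313 150 [600. -40. 191.]
313 152 [599. -39. 187.]
313 154 [599. -39. 182.]
313 156 [599. -39. 178.]
313 158 [599. -39. 173.]
313 160 [599. -38. 169.]
313 162 [599. -37. 166.]
313 164 [599. -39. 159.]
313 166 [607. -64. 134.]
313 168 [607. -64. 129.]
313 170 [606. -61. 127.]
332 150 [563. -42. 198.]
332 152 [562. -42. 194.]
332 154 [563. -43. 188.]
332 156 [563. -44. 183.]
332 158 [562. -43. 179.]
332 160 [562. -42. 175.]
332 162 [562. -44. 169.]
332 164 [562. -44. 164.]
332 166 [562. -44. 159.]
332 168 [568. -67. 136.]
332 170 [567. -66. 132.]
```

Side depth puts the fingertips at z ≈ 157 mm with the TCP at 119.5, so they sit about 38 mm higher than the reading suggests. They closed in the air above the cup and the cup has not moved. I'll reopen, centre and go lower.

>>> step_arm(
  deltas=[
    [0,0,0,0,0,0,1],
    [1,4,0,0,0,0,1],
    [0,0,0,0,0,0,1],
    [0,0,0,0,0,0,1],
    [0,0,0,0,0,0,1],
  ],
)

```text
clock: 3.5
tcp_pos: [0.5844, -0.0465, 0.1191]
orientation: [0.0, 0.661, 0.75, -0.0]
wrist_force: [0.4, 0.2, -0.4]
finger_gap: 0.085
grip_force: 0.0
```

>>> step_arm(
  deltas=[
    [0,0,-10,0,0,0,1],
    [0,0,-10,0,0,0,1],
    [0,0,-6,0,0,0,1],
    [0,0,0,0,0,0,1],
    [0,0,0,0,0,0,1],
  ],
)

```text
clock: 4.0
tcp_pos: [0.5842, -0.0465, 0.0927]
orientation: [-0.0, 0.661, 0.75, -0.0]
wrist_force: [0.2, -1.0, 0.3]
finger_gap: 0.0855
grip_force: 0.0
```

```bash
cat > fz.py <<'E'
from h import *
s=get_state();t=s['tcp_pos'];print(t.round(4),s['finger_gap'],s['wrist_force'].round(1))
c=snap('side');P=pts(c);z=P[...,2];I=c['image'].astype(int)
m=(abs(P[...,0]-t[0])<.06)&(abs(P[...,1]-t[1])<.016)&(z>t[2])&(z<t[2]+.1)
for sg in(-1,1):
    mm=m&(sg*(P[...,0]-t[0])>.005)
    Q=P[mm]*1000; Q=Q[np.argsort(Q[:,2])]
    h=np.histogram(Q[:,2],bins=np.arange(t[2]*1000,t[2]*1000+70,4));print(sg,h[0])
    for a in np.arange(t[2]*1000,t[2]*1000+70,8):
        q=Q[(Q[:,2]>a)&(Q[:,2]<a+8)]
        if len(q): print(int(a),q[:,0].min().round(),q[:,0].max().round(),q[:,1].min().round(),q[:,1].max().round())
cv2.imwrite('pics/s2.png',cv2.resize(c['image'][90:240,240:400,::-1],None,fx=4,fy=4,interpolation=cv2.INTER_CUBIC))
E
python3 fz.py
```

```text
[ 0.5842 -0.0465  0.0927] 0.08548594218319996 [ 0.2 -1.   0.3]
-1 [ 9  7  8  7  8  6  1  4  9 11  9 21  8 10 13 13 12]
92 566.0 577.0 -45.0 -31.0
100 565.0 577.0 -43.0 -31.0
108 563.0 572.0 -62.0 -31.0
116 557.0 568.0 -62.0 -38.0
124 556.0 565.0 -62.0 -31.0
132 535.0 564.0 -62.0 -31.0
140 530.0 562.0 -49.0 -31.0
148 528.0 541.0 -50.0 -42.0
156 528.0 541.0 -61.0 -42.0
1 [ 2  3  1  4  6  8 11 11 13 11  7 18 14 10 12 13 14]
92 595.0 603.0 -38.0 -32.0
100 597.0 602.0 -61.0 -31.0
108 599.0 605.0 -61.0 -31.0
116 602.0 610.0 -62.0 -48.0
124 605.0 613.0 -62.0 -35.0
132 608.0 615.0 -62.0 -32.0
140 610.0 637.0 -52.0 -31.0
148 626.0 640.0 -51.0 -31.0
156 626.0 640.0 -52.0 -31.0
```

View pics/s2.png

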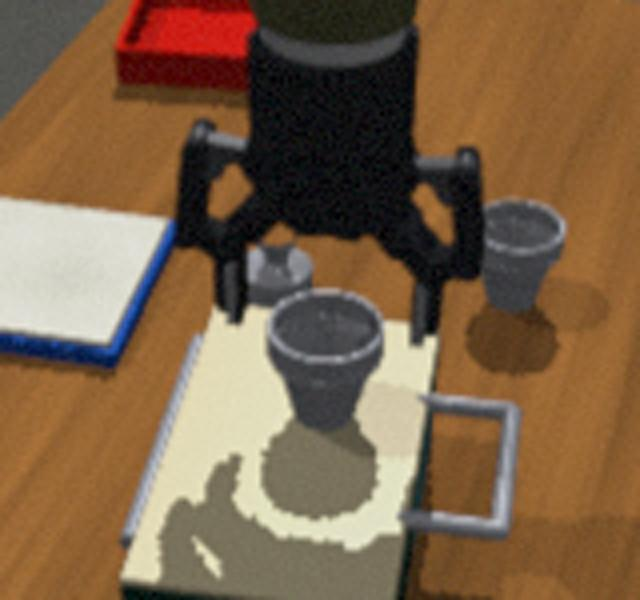

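The open fingers straddle the cup with tips at crop (232,318) and (420,340), about z 137. That is 45 mm above the TCP reading, so I go 11 mm lower and close.

>>> step_arm(
  deltas=[
    [1,0,-6,0,0,0,1],
    [0,0,-5,0,0,0,1],
    [0,0,0,0,0,0,0.4],
    [0,0,0,0,0,0,0],
    [0,0,0,0,0,0,0],
  ],
)

```text
clock: 4.55
tcp_pos: [0.5855, -0.0466, 0.0823]
orientation: [0.0, 0.661, 0.75, 0.0]
wrist_force: [-0.1, 0.2, -1.6]
finger_gap: 0.0579
grip_force: 42.8
```

>>> step_arm(
  deltas=[
    [0,0,0,0,0,0,-0.2],
    [0,0,0,0,0,0,-0.2],
    [0,0,0,0,0,0,-0.2],
  ],
)

```text
clock: 4.85
tcp_pos: [0.5855, -0.0466, 0.0822]
orientation: [0.0, 0.661, 0.75, 0.0]
wrist_force: [0.4, 0.5, 0.7]
finger_gap: 0.0576
grip_force: 43.0
```

>>> step_arm(
  deltas=[
    [0,0,8,0,0,0,-0.2],
    [0,0,15,0,0,0,-0.2],
    [0,0,15,0,0,0,-0.2],
    [-3,-15,0,0,0,0,-0.2],
    [-7,-30,0,0,0,0,-0.2],
  ],
)

```text
clock: 5.35
tcp_pos: [0.576, -0.0912, 0.1206]
orientation: [0.001, 0.66, 0.751, 0.0]
wrist_force: [0.7, -0.5, -0.9]
finger_gap: 0.0574
grip_force: 43.0
```

>>> step_arm(
  deltas=[
    [-7,-30,0,0,0,0,-0.2],
    [-7,-30,0,0,0,0,-0.2],
    [-7,-30,0,0,0,0,-0.2],
    [-7,-30,0,0,0,0,-0.2],
    [-7,-30,0,0,0,0,-0.2],
  ],
)

```text
clock: 5.85
tcp_pos: [0.5393, -0.2435, 0.1196]
orientation: [-0.0, 0.662, 0.75, -0.0]
wrist_force: [0.6, 0.6, -1.0]
finger_gap: 0.0577
grip_force: 43.0
```

>>> step_arm(
  deltas=[
    [-7,-30,0,0,0,0,-0.2],
    [-4,-15,-20,0,0,0,-0.2],
    [0,0,-15,0,0,0,-0.2],
    [0,0,0,0,0,0,-0.2],
    [0,0,0,0,0,0,-0.2],
  ],
)

```text
clock: 6.35
tcp_pos: [0.5286, -0.2867, 0.0848]
orientation: [-0.001, 0.662, 0.75, -0.0]
wrist_force: [-0.4, 0.4, -1.6]
finger_gap: 0.0575
grip_force: 43.0
```

Run:
```python
from h import *
s=get_state();t=s['tcp_pos'];print(t.round(4),s['finger_gap'],s['wrist_force'].round(1))
for n in('side','top'):
    c=snap(n);P=pts(c);z=P[...,2]
    m=(np.hypot(P[...,0]-.529,P[...,1]+.286)<.06)
    for a in list(np.arange(.03,.16,.008)):
        b=a+.008
        Q=P[m&(z>a)&(z<b)]*1000
        if len(Q)>8: print(n,a.round(3),len(Q),Q[:,:2].min(0).round(),Q[:,:2].max(0).round(),circ(Q)[0].round(1),circ(Q)[1].round(1))
c=load('side');cv2.imwrite('pics/s3.png',cv2.resize(c['image'][90:210,300:440,::-1],None,fx=5,fy=5,interpolation=cv2.INTER_CUBIC))
```

```text
[ 0.5286 -0.2867  0.0848] 0.05751704696108267 [-0.4  0.4 -1.6]
side 0.03 69 [ 507. -312.] [ 548. -261.] [ 528.8 -285.9] 22.2
side 0.038 96 [ 500. -316.] [ 557. -256.] [ 528.8 -284.8] 26.6
side 0.046 118 [ 499. -317.] [ 557. -256.] [ 528.8 -285.9] 28.2
side 0.054 113 [ 499. -317.] [ 559. -255.] [ 528.6 -285.7] 28.5
side 0.086 29 [ 514. -284.] [ 543. -269.] [ 529.7 -286. ] 15.0
side 0.094 30 [ 511. -280.] [ 546. -267.] [ 529.4 -287. ] 18.4
side 0.102 36 [ 510. -282.] [ 547. -266.] [ 529.6 -285.7] 19.4
side 0.11 46 [ 507. -311.] [ 547. -264.] [ 529.6 -287.6] 22.5
side 0.118 75 [ 495. -314.] [ 551. -263.] [ 527.9 -287. ] 23.8
side 0.126 161 [ 487. -316.] [ 569. -256.] [ 529.3 -285.2] 29.5
side 0.134 180 [ 488. -317.] [ 569. -257.] [ 529.2 -285.8] 29.8
side 0.142 90 [ 487. -318.] [ 571. -256.] [ 529.4 -285.9] 31.9
side 0.15 36 [ 487. -297.] [ 571. -271.] [ 529.2 -283. ] 36.0
side 0.158 41 [ 480. -291.] [ 577. -270.] [ 530.7 -294.9] 40.3
top 0.03 19 [ 508. -306.] [ 550. -268.] [ 528.9 -286.8] 21.1
top 0.038 57 [ 501. -310.] [ 556. -258.] [ 527.4 -283.6] 25.6
top 0.046 38 [ 500. -308.] [ 555. -257.] [ 528.4 -285.3] 28.0
top 0.054 67 [ 500. -306.] [ 558. -257.] [ 528.9 -286.2] 28.2
top 0.086 108 [ 518. -302.] [ 546. -270.] [ 531.2 -288.4] 10.5
top 0.094 46 [ 514. -305.] [ 548. -271.] [ 530.4 -286.9] 16.7
top 0.102 51 [ 513. -307.] [ 549. -279.] [ 530.6 -287.9] 17.6
top 0.11 54 [ 512. -308.] [ 552. -273.] [ 531.  -287.8] 19.5
top 0.118 50 [ 508. -308.] [ 556. -260.] [ 530.4 -285. ] 23.3
top 0.126 72 [ 490. -300.] [ 570. -257.] [ 529.2 -285.7] 29.5
top 0.134 85 [ 489. -296.] [ 571. -258.] [ 530.  -292.2] 33.6
top 0.142 60 [ 488. -292.] [ 572. -257.] [ 529.1 -295.1] 36.1
top 0.15 17 [ 488. -286.] [ 564. -272.] [ 530.3 -298.6] 38.8
top 0.158 15 [ 483. -287.] [ 575. -270.] [ 533.8 -320.7] 57.3
```

View pics/s3.png

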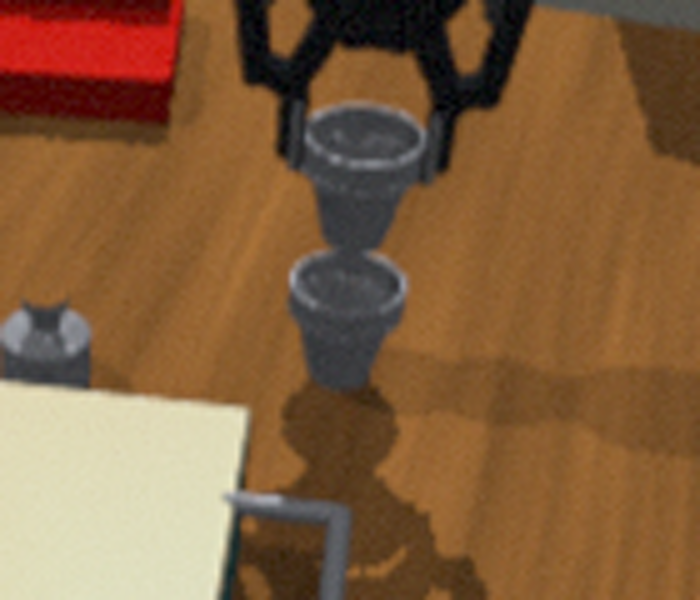

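The crop shows cup_a held square above cup_b. Their fitted centres agree to about 0.6 mm: (529.3,-286) against (528.8,-286). Lowering.

>>> step_arm(
  deltas=[
    [-0.5,0,-15,0,0,0,-0.2],
    [0,0,-15,0,0,0,-0.2],
    [0,0,-12,0,0,0,-0.2],
    [0,0,-8,0,0,0,-0.2],
    [0,0,0,0,0,0,-0.2],
  ],
)

```text
clock: 6.95
tcp_pos: [0.5285, -0.2859, 0.0342]
orientation: [-0.001, 0.661, 0.75, -0.0]
wrist_force: [-0.4, 0.1, -1.1]
finger_gap: 0.058
grip_force: 43.1
```

>>> step_arm(
  deltas=[
    [0,0,-4,0,0,0,-0.2],
    [0,0,-4,0,0,0,-0.2],
    [0,0,-2,0,0,0,-0.2],
    [0,0,-2,0,0,0,-0.2],
    [0,0,0,0,0,0,-0.2],
  ],
)

```text
clock: 7.45
tcp_pos: [0.5288, -0.2865, 0.0229]
orientation: [-0.0, 0.661, 0.75, 0.0]
wrist_force: [-1.5, 0.2, -1.1]
finger_gap: 0.0576
grip_force: 43.1
```

>>> step_arm(
  deltas=[
    [0,0,-1,0,0,0,-0.2],
    [0,0,-1,0,0,0,-0.2],
    [0,0,-1,0,0,0,-0.2],
    [0,0,0,0,0,0,-0.2],
  ],
)

```text
clock: 7.85
tcp_pos: [0.5289, -0.287, 0.0211]
orientation: [0.0, 0.661, 0.75, -0.0]
wrist_force: [-1.6, 0.7, 5.1]
finger_gap: 0.0574
grip_force: 46.1
```

>>> step_arm(
  deltas=[
    [0,0,-1,0,0,0,-0.2],
    [0,0,0,0,0,0,-0.2],
  ],
)

```text
clock: 8.05
tcp_pos: [0.5288, -0.2873, 0.0209]
orientation: [0.001, 0.661, 0.75, -0.001]
wrist_force: [-3.2, 0.2, 9.6]
finger_gap: 0.0578
grip_force: 48.2
```

```bash
cat > rim.py <<'E'
from h import *
s=get_state();print(s['tcp_pos'].round(4),s['wrist_force'].round(1))
for n in('side','top'):
    c=snap(n);P=pts(c);z=P[...,2]
    m=(np.hypot(P[...,0]-.529,P[...,1]+.286)<.0305)&(np.hypot(P[...,0]-.529,P[...,1]+.286)>.026)
    Q=P[m&(z>.055)&(z<.085)]*1000
    t=Q[Q[:,2]>70]; A=np.c_[t[:,:2]-[529,-286],np.ones(len(t))]
    print(n,len(t),np.percentile(Q[:,2],[50,80,90,95,99]).round(1),np.histogram(Q[:,2],bins=range(55,86,2))[0],circ(t)[0].round(1))
    for k in range(4):
        an=np.arctan2(Q[:,1]+286,Q[:,0]-529);q=Q[(an>-np.pi+k*np.pi/2)&(an<-np.pi+(k+1)*np.pi/2)]
        print(k,len(q),np.percentile(q[:,2],[90,97]).round(1) if len(q) else '')
c=load('side');cv2.imwrite('pics/s4.png',cv2.resize(c['image'][100:180,320:420,::-1],None,fx=6,fy=6,interpolation=cv2.INTER_CUBIC))
E
python3 rim.py
```

```text
[ 0.5288 -0.2873  0.0209] [-3.2  0.2  9.6]
side 163 [70.3 77.3 78.9 79.7 80.6] [16 14 14 14 33 21 24 28 32 19 32 39 28  1  1] [ 529.2 -286.4]
0 55 [78.7 79.4]
1 74 [78.9 80.2]
2 84 [79.4 80.3]
3 103 [78.7 79.7]
top 69 [70.  77.4 78.7 79.2 80.9] [14 12  6  6 10  3 12  9  8 17  7 25  7  2  0] [ 529.5 -286.5]
0 1 [78.5 78.5]
1 9 [73.3 73.6]
2 50 [78.9 80. ]
3 78 [78.3 79.5]
```

View pics/s4.png

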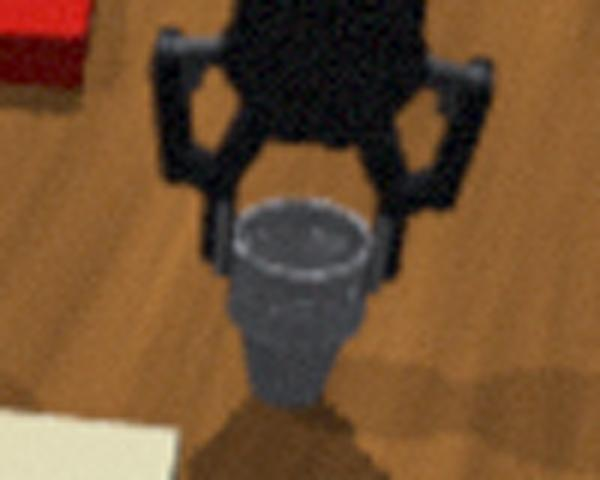

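The crop shows cup_a nearly home, square in cup_b. The rim sits about 2 mm high and the side force is toward -x, so it is rubbing. I'll ease it that way.

>>> step_arm(
  deltas=[
    [-0.5,0,1,0,0,0,-0.2],
    [-0.5,0.3,0,0,0,0,-0.2],
    [0,0,-1,0,0,0,-0.2],
    [0,0,0,0,0,0,-0.2],
  ],
)

```text
clock: 8.55
tcp_pos: [0.528, -0.2873, 0.0206]
orientation: [0.001, 0.661, 0.75, -0.001]
wrist_force: [-2.9, 0.0, 10.3]
finger_gap: 0.0575
grip_force: 48.8
```

>>> step_arm(
  deltas=[
    [0,0,-1,0,0,0,-0.2],
    [0,0,0,0,0,0,-0.2],
  ],
)

```text
clock: 8.75
tcp_pos: [0.5279, -0.2875, 0.0203]
orientation: [0.001, 0.662, 0.75, -0.001]
wrist_force: [-5.5, 0.3, 15.2]
finger_gap: 0.0574
grip_force: 51.0
```

>>> step_arm(
  deltas=[
    [0.5,0,2,0,0,0,-0.2],
    [0,0,0,0,0,0,-0.2],
    [0,0,0,0,0,0,0.4],
    [0,0,0,0,0,0,0.6],
    [0,0,0,0,0,0,0.6],
  ],
)

```text
clock: 9.25
tcp_pos: [0.5282, -0.2859, 0.0194]
orientation: [-0.0, 0.661, 0.75, 0.0]
wrist_force: [-0.3, 0.4, -0.5]
finger_gap: 0.0682
grip_force: 0.0
```

```bash
python3 rim.py; python3 fz.py | grep -v "^[0-9]"
```

```text
[ 0.5282 -0.2859  0.0194] [-0.3  0.4 -0.5]
side 132 [68.3 74.9 76.7 77.3 78.1] [14 20 19 27 27 27 27 24 36 25 35 24  0  0  0] [ 529.2 -286.2]
0 56 [76.8 77.8]
1 76 [76.5 77.1]
2 77 [77.1 77.7]
3 96 [76.3 77.3]
top 68 [69.2 75.7 76.9 77.3 79. ] [ 7 13  9 18  4  8 10  4  9 23 22 11  2  0  0] [ 529.2 -286.1]
0 8 [77.  77.1]
1 5 [69.6 73. ]
2 49 [76.7 78.3]
3 78 [76.3 77.8]
[ 0.5282 -0.2859  0.0195] 0.06820167089966443 [-0.7 -0.2 -0.6]
-1 [ 3  6  4  3  0  1  4  4  4  9  5 15 11 15 21  5  7]
```

cup_a settled level with its rim at 76 mm, fully nested, and it is released. I'll back off upward and measure the bar.

>>> step_arm(
  deltas=[
    [0,0,0,0,0,0,1],
    [0,0,15,0,0,0,1],
    [0,0,35,0,0,0,1],
    [0,0,40,0,0,0,0.5],
    [0,0,10,0,0,0,0],
  ],
)

```text
clock: 9.9
tcp_pos: [0.5307, -0.2878, 0.1248]
orientation: [0.004, 0.661, 0.75, 0.0]
wrist_force: [0.5, -0.5, -0.2]
finger_gap: 0.0589
grip_force: 0.0
```

Run:
```python
from h import *
for n in('side','top'):
    c=snap(n);P=pts(c);z=P[...,2]*1000;x=P[...,0]*1000;y=P[...,1]*1000
    th=np.radians(7);m=(z>68)&(z<90)&(abs(y+35)<38)&(x<500)&(x>455)
    Q=P[m]*1000;f=np.polyfit(Q[:,1]+35,Q[:,0],1);print(n,m.sum(),f,np.degrees(np.arctan(-f[0])),Q[:,2].max(),np.std(np.polyval(f,Q[:,1]+35)-Q[:,0]))
    m=(z>70)&(z<90)&(x<515)&(x>455)&(abs(y+35)<75);Q=P[m]*1000;q=Q[Q[:,0]<500];print(q[:,1].min(),q[:,1].max())
    # flap side edges by colour mask
    I=c['image'].astype(int);cr=(I.sum(2)>330)&(I[...,0]-I[...,2]>15)&(I[...,0]-I[...,2]<70)&(abs(z-81.5)<6)&(x>450)&(x<700)&(abs(y)<200)
    q=cv2.findContours(cv2.morphologyEx(cr.astype(np.uint8),3,np.ones((5,5))),0,2)[0];q=max(q,key=cv2.contourArea)
    C=np.array([ray(c,*p[0],.0815) for p in q])*1000;print('flap',rect(C/1000))
    if n=='top':
        b=(I[...,2]-I[...,0]>60)&(x>380)&(x<560)&(y>240)&(y<420);cc=max(cv2.findContours(b.astype(np.uint8),0,2)[0],key=cv2.contourArea)
        print('mat',rect(np.array([ray(c,*p[0],.002) for p in cc])))
    print('bwd',(rim:=P[(abs(x-529)<31)&(abs(y+286)<31)&(z>72)]*1000).shape,circ(rim)[0])
print(get_state()['tcp_pos'],get_state()['finger_gap'])
```

```text
side 127 [-1.45281024e-01  4.84733402e+02] 8.266156510525988 86.52107314854062 2.927906505993916
-83.51148375378492 15.5289360153259
flap ((594.14306640625, -20.712905883789062), (141.04200744628906, 221.23989868164062), 8.23412036895752)
bwd (1833, 3) [ 528.73537155 -276.72846099]
top 154 [-1.47744765e-01  4.84593620e+02] 8.404351894640701 85.93513453738989 2.8918519293446976
-84.2249156390211 14.830918557304214
flap ((596.3992309570312, -20.322654724121094), (136.84304809570312, 218.94752502441406), 8.157926559448242)
mat ((469.4308166503906, 323.0512390136719), (139.8995361328125, 99.92426300048828), 19.984479904174805)
bwd (1421, 3) [ 529.87893971 -279.58650118]
[ 0.52994456 -0.28729887  0.12246721] 0.04433347856917527
```

>>> step_arm(
  deltas=[
    [-5,25,0,0,0,1,0],
    [-8,45,0,0,0,0,0],
    [-8,45,0,0,0,0,0],
    [-8,45,0,0,0,0,0],
    [-8,45,0,0,0,0,0],
  ],
)

```text
clock: 10.5
tcp_pos: [0.4896, -0.0793, 0.1181]
orientation: [-0.001, 0.655, 0.756, -0.0]
wrist_force: [0.1, 0.3, 0.7]
finger_gap: 0.0423
grip_force: 0.0
```

>>> step_arm(
  deltas=[
    [-8,40,0,0,0,0,0],
    [0,7,-15,0,0,0,0],
    [0,0,-20,0,0,0,0],
    [0,0,-10,0,0,0,0],
    [0,0,0,0,0,0,0],
  ],
)

```text
clock: 11.0
tcp_pos: [0.4811, -0.0338, 0.0726]
orientation: [-0.002, 0.655, 0.756, -0.001]
wrist_force: [-0.1, 0.2, 0.9]
finger_gap: 0.0429
grip_force: 0.0
```

```bash
python3 fz.py | head -30
python3 - <<'E'
from h import *
c=load('side');cv2.imwrite('pics/s5.png',cv2.resize(c['image'][90:250,280:440,::-1],None,fx=3.5,fy=3.5,interpolation=cv2.INTER_CUBIC))
E
```

```text
[ 0.4811 -0.0338  0.0726] 0.04291711241824783 [-0.1  0.2  0.9]
-1 [ 0  0  0  0  0  0  0  0  0  4  6 11 12 12 11 16 13]
104 454.0 458.0 -29.0 -28.0
112 448.0 462.0 -45.0 -27.0
120 447.0 460.0 -34.0 -26.0
128 447.0 462.0 -46.0 -25.0
136 447.0 461.0 -38.0 -26.0
1 [ 1  6 69  2  0  0  0  0  0  3 10 11 11  8 12 13 10]
72 488.0 539.0 -49.0 -22.0
80 486.0 541.0 -50.0 -18.0
104 502.0 506.0 -21.0 -20.0
112 502.0 516.0 -27.0 -19.0
120 502.0 514.0 -26.0 -18.0
128 502.0 515.0 -38.0 -19.0
136 502.0 516.0 -35.0 -20.0
```

View pics/s5.png

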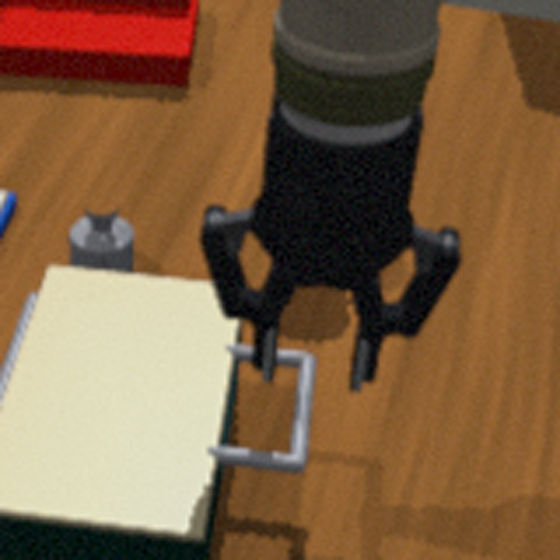

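The crop shows the half-open fingers above the bar, with tips at crop (268,380) and (360,388) and z ≈ 111. The bar lies between them in x, so I shift +3 mm in x, descend 41 mm and close.

>>> step_arm(
  deltas=[
    [3,-2,-15,0,0,0,0],
    [0,0,-15,0,0,0,0],
    [0,0,-11,0,0,0,0],
    [0,0,0,0,0,0,-0.5],
    [0,0,0,0,0,0,-1],
  ],
  newtons=30,
)

```text
clock: 11.55
tcp_pos: [0.4866, -0.0365, 0.0344]
orientation: [-0.0, 0.655, 0.756, 0.0]
wrist_force: [0.5, -0.0, 0.2]
finger_gap: 0.0143
grip_force: 0.0
```

>>> step_arm(
  deltas=[
    [0,0,0,0,0,0,-1],
    [0,0,0,0,0,0,-1],
    [0,0,0,0,0,0,-1],
  ],
)

```text
clock: 11.85
tcp_pos: [0.4844, -0.0368, 0.0344]
orientation: [-0.001, 0.655, 0.756, -0.002]
wrist_force: [-4.5, -4.1, 1.9]
finger_gap: 0.0086
grip_force: 29.3
```

Run:
```python
import numpy as np
th=np.radians(8.25);ux=np.array([np.cos(th),np.sin(th)])
A=np.linspace(0,1.78,23);A=np.r_[A]
h=175*np.cos(A)-3*np.sin(A);v=175*np.sin(A)+3*np.cos(A)
d=np.c_[np.outer(-np.diff(h),ux),np.diff(v)];print(d.round(1).tolist())
```

```text
[[0.8, 0.1, 14.1], [1.9, 0.3, 14.0], [3.0, 0.4, 13.8], [4.1, 0.6, 13.5], [5.2, 0.8, 13.1], [6.2, 0.9, 12.7], [7.2, 1.0, 12.1], [8.2, 1.2, 11.5], [9.1, 1.3, 10.8], [9.9, 1.4, 10.0], [10.7, 1.5, 9.2], [11.4, 1.6, 8.3], [12.0, 1.7, 7.3], [12.5, 1.8, 6.3], [13.0, 1.9, 5.3], [13.4, 1.9, 4.2], [13.7, 2.0, 3.1], [13.9, 2.0, 1.9], [14.0, 2.0, 0.8], [14.0, 2.0, -0.3], [13.9, 2.0, -1.5], [13.8, 2.0, -2.6]]
```

Gripped the bar (gap 8.6 mm, 29 N). Now swinging it along the arc.

>>> step_arm(
  deltas=[
    [0.8,0.1,14,0,0,0,-1],
    [1.9,0.3,14,0,0,0,-1],
    [3,0.4,13.8,0,0,0,-1],
    [4.1,0.6,13.5,0,0,0,-1],
    [5.2,0.8,13.1,0,0,0,-1],
  ],
)

```text
clock: 12.35
tcp_pos: [0.4986, -0.0348, 0.1029]
orientation: [-0.001, 0.655, 0.756, -0.002]
wrist_force: [-5.4, -3.9, -1.6]
finger_gap: 0.0086
grip_force: 29.2
```

>>> step_arm(
  deltas=[
    [6.2,0.9,12.7,0,0,0,-1],
    [7.2,1,12.1,0,0,0,-1],
    [8.2,1.2,11.5,0,0,0,-1],
    [9.1,1.3,10.8,0,0,0,-1],
    [9.9,1.4,10,0,0,0,-1],
  ],
)

```text
clock: 12.85
tcp_pos: [0.5373, -0.0293, 0.161]
orientation: [-0.002, 0.655, 0.755, -0.004]
wrist_force: [-13.1, -3.6, 10.1]
finger_gap: 0.0089
grip_force: 29.5
```

>>> step_arm(
  deltas=[
    [9,1.4,10.5,0,0,0,-1],
    [10.2,1.5,9.5,0,0,0,-1],
    [11.8,1.7,8,0,0,0,-1],
    [12.5,1.8,6.9,0,0,0,-1],
    [13,1.9,5.6,0,0,0,-1],
  ],
)

```text
clock: 13.35
tcp_pos: [0.598, -0.0206, 0.2013]
orientation: [0.0, 0.655, 0.756, -0.001]
wrist_force: [-2.5, -2.7, 1.9]
finger_gap: 0.0085
grip_force: 29.8
```

>>> step_arm(
  deltas=[
    [13.4,1.9,4.4,0,0,0,-1],
    [13.7,2,3.2,0,0,0,-1],
    [13.9,2,2,0,0,0,-1],
  ],
)

```text
clock: 13.65
tcp_pos: [0.6395, -0.0147, 0.2118]
orientation: [0.001, 0.655, 0.756, -0.0]
wrist_force: [-2.9, -2.1, 8.9]
finger_gap: 0.0084
grip_force: 31.1
```

>>> step_arm(
  deltas=[
    [14,2,0.3,0,0,0,-1],
    [14,2,-0.6,0,0,0,-1],
    [13.9,2,-1.6,0,0,0,-1],
    [13.8,2,-2.6,0,0,0,-1],
    [13.7,2,-3.7,0,0,0,-1],
  ],
)

```text
clock: 14.15
tcp_pos: [0.7092, -0.0047, 0.2032]
orientation: [0.001, 0.655, 0.756, -0.0]
wrist_force: [-2.4, -1.9, 2.5]
finger_gap: 0.0082
grip_force: 31.4
```

>>> step_arm(
  deltas=[
    [0,0,0,0,0,0,-1],
    [0,0,0,0,0,0,-1],
  ],
)

```text
clock: 14.35
tcp_pos: [0.71, -0.0045, 0.2027]
orientation: [0.001, 0.655, 0.756, 0.001]
wrist_force: [2.6, -1.0, 2.6]
finger_gap: 0.0084
grip_force: 31.5
```

Run:
```python
from h import *
c=snap('side','s6.png')
s=get_state();print(s['tcp_pos'],s['wrist_force'],s['joint_pos'].round(2))
```

```text
[ 0.70978803 -0.00456632  0.20278217] [ 1.73553771 -1.43997566  3.60714374] [-0.12  0.6   0.49  1.47 -0.    1.31]
```

View pics/s6.png

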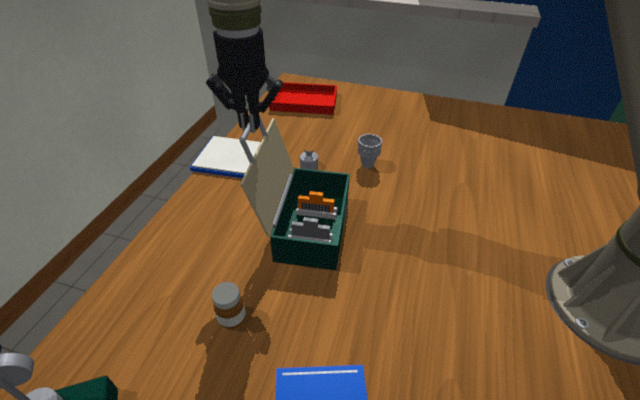

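The flap stands open, leaning back near 1.85 rad. The orange plate is at side px (317,203) in the far (-y) slot and the grey blank is nearer at (312,230). I'll release the bar, rise, move over the plate and turn 90°.

>>> step_arm(
  deltas=[
    [0,0,0,0,0,0,-0.4],
    [0,0,0,0,0,0,0],
    [0,0,0,0,0,0,0],
    [0,0,15,0,0,0,0],
    [0,0,25,0,0,0,0],
  ],
)

```text
clock: 14.9
tcp_pos: [0.7073, -0.0037, 0.2396]
orientation: [-0.002, 0.655, 0.756, -0.001]
wrist_force: [0.5, 1.1, 0.1]
finger_gap: 0.0424
grip_force: 0.0
```

>>> step_arm(
  deltas=[
    [-10,-5,5,0,0,8,0],
    [-20,-10,0,0,0,8.2,0],
    [-20,-10,0,0,0,8.2,0],
    [-20,-10,0,0,0,8.2,0],
    [-20,-10,0,0,0,8.2,0],
  ],
)

```text
clock: 15.4
tcp_pos: [0.6176, -0.0491, 0.2463]
orientation: [-0.0, 0.347, 0.938, 0.0]
wrist_force: [1.1, -0.5, -0.2]
finger_gap: 0.0425
grip_force: 0.0
```

>>> step_arm(
  deltas=[
    [-10,-6,0,0,0,8.2,0],
    [-10,-5,0,0,0,8.2,0],
    [0,0,0,0,0,8.2,0],
    [0,0,0,0,0,8.2,0],
    [0,0,-10,0,0,8.2,0],
  ],
)

```text
clock: 15.9
tcp_pos: [0.5991, -0.0601, 0.2378]
orientation: [0.001, -0.003, 1.0, -0.0]
wrist_force: [-0.1, 0.5, 0.6]
finger_gap: 0.0426
grip_force: 0.0
```

>>> step_arm(
  deltas=[
    [0,0,-20,0,0,8.2,0],
    [0,0,-10,0,0,0,0],
    [0,0,0,0,0,0,0],
  ],
)

```text
clock: 16.2
tcp_pos: [0.5975, -0.0596, 0.2047]
orientation: [-0.002, -0.07, 0.998, 0.001]
wrist_force: [-0.7, -0.2, 0.6]
finger_gap: 0.0425
grip_force: 0.0
```

```bash
cat > pl.py <<'E'
from h import *
from scipy.spatial.transform import Rotation as R
s=get_state();w,x,y,z=s['orientation'];M=R.from_quat([x,y,z,w]).as_matrix()
print(s['tcp_pos'].round(4),'tool y deg',np.degrees(np.arctan2(M[1,1],M[0,1])),M[2,2].round(4),s['joint_pos'].round(2),s['finger_gap'])
for n in('side','top'):
    c=snap(n);P=pts(c);H=cv2.cvtColor(c['image'],cv2.COLOR_RGB2HSV)
    m=(H[...,0]>5)&(H[...,0]<18)&(H[...,1]>190)&(H[...,2]>120)&(abs(P[...,0]-.6)<.09)&(abs(P[...,1]+.05)<.09)&(P[...,2]>.005)
    if n=='side': m0=m
    for lo,hi in((.035,.051),(.052,.07)):
        Q=P[m&(P[...,2]>lo)&(P[...,2]<hi)]*1000
        if len(Q)>8: print(n,lo,len(Q),rect(Q/1000),np.percentile(Q,[5,95],axis=0).round(),Q[:,2].max().round(1))
    cr=(abs(P[...,0]-.68)<.07)&(abs(P[...,1])<.15)&(P[...,2]>.1)
    Q=P[cr]*1000;print('flap hi',len(Q),np.percentile(Q,[2,98],axis=0).round())
E
python3 pl.py
```

```text
[ 0.5975 -0.0596  0.2047] tool y deg 98.00259462316131 -1.0 [-0.23  0.37  0.13  1.34  0.   -0.37] 0.04251324326846891
side 0.035 73 ((600.8137817382812, -62.07658004760742), (78.90489959716797, 11.895469665527344), 8.408516883850098) [[563. -70.  47.]
 [638. -52.  51.]] 50.9
side 0.052 52 ((600.37646484375, -60.79940414428711), (28.8839111328125, 10.141493797302246), 8.076862335205078) [[587. -65.  64.]
 [613. -55.  67.]] 67.3
flap hi 3726 [[ 612. -107.  104.]
 [ 710.  100.  444.]]
flap hi 429 [[653.  62. 106.]
 [688. 100. 201.]]
```

>>> step_arm(
  deltas=[
    [3,-1,-30,0,0,0,0],
    [0,0,-40,0,0,0,0],
    [0,0,-35,0,0,0,0],
    [0,0,-25,0,0,0,0],
    [0,0,0,0,0,0,0],
  ],
)

```text
clock: 16.8
tcp_pos: [0.5995, -0.0605, 0.0735]
orientation: [-0.003, -0.071, 0.997, 0.001]
wrist_force: [-0.3, 0.5, 1.1]
finger_gap: 0.0426
grip_force: 0.0
```

>>> step_arm(
  deltas=[
    [0,0,-25,0,0,0,0],
    [0,0,-20,0,0,0,0],
    [0,0,-10,0,0,0,0],
    [0,0,-7,0,0,0,0],
    [0,0,0,0,0,0,0],
  ],
)

```text
clock: 17.3
tcp_pos: [0.6023, -0.0611, 0.0149]
orientation: [0.0, -0.071, 0.997, 0.0]
wrist_force: [-0.2, 0.9, -0.4]
finger_gap: 0.043
grip_force: 0.0
```

>>> step_arm(
  deltas=[
    [0,0,0,0,0,0,-0.4],
    [0,0,0,0,0,0,-0.6],
    [0,0,0,0,0,0,-1],
    [0,0,0,0,0,0,-1],
    [0,0,0,0,0,0,-1],
  ],
  newtons=60,
)

```text
clock: 17.8
tcp_pos: [0.6029, -0.0611, 0.0157]
orientation: [0.001, -0.072, 0.997, -0.0]
wrist_force: [-0.2, 1.3, 4.8]
finger_gap: 0.0081
grip_force: 60.4
```

>>> step_arm(
  deltas=[
    [0,0,8,0,0,0,-1],
    [0,0,20,0,0,0,-1],
    [0,0,25,0,0,0,-1],
    [0,0,25,0,0,0,-1],
    [0,0,25,0,0,0,-1],
  ],
)

```text
clock: 18.3
tcp_pos: [0.6014, -0.0611, 0.1184]
orientation: [-0.001, -0.071, 0.997, 0.0]
wrist_force: [0.3, 0.2, 0.2]
finger_gap: 0.0085
grip_force: 59.6
```

>>> step_arm(
  deltas=[
    [0,0,25,0,0,0,-1],
    [-8,20,0,0,0,0,-1],
    [-11,32,0,0,0,1,-1],
    [-11,32,0,0,0,1,-1],
    [-11,32,0,0,0,1,-1],
  ],
)

```text
clock: 18.8
tcp_pos: [0.5588, 0.0567, 0.1413]
orientation: [-0.001, -0.098, 0.995, 0.0]
wrist_force: [0.3, 0.7, -1.3]
finger_gap: 0.0086
grip_force: 59.6
```

>>> step_arm(
  deltas=[
    [-11,32,0,0,0,1,-1],
    [-11,32,0,0,0,1,-1],
    [-11,32,0,0,0,1,-1],
    [-11,32,0,0,0,1,-1],
    [-11,32,0,0,0,1,-1],
  ],
)

```text
clock: 19.3
tcp_pos: [0.5035, 0.2166, 0.1413]
orientation: [-0.001, -0.141, 0.99, -0.0]
wrist_force: [0.7, 0.4, -2.0]
finger_gap: 0.0083
grip_force: 59.6
```

>>> step_arm(
  deltas=[
    [-11,32,0,0,0,1,-1],
    [-11,32,0,0,0,1,-1],
    [-10,30,0,0,0,1,-1],
    [-4,14,0,0,0,0.8,-1],
    [0,0,0,0,0,0,-1],
  ],
)

```text
clock: 19.8
tcp_pos: [0.468, 0.3245, 0.1415]
orientation: [-0.001, -0.175, 0.984, -0.0]
wrist_force: [-0.2, -0.4, -0.6]
finger_gap: 0.0086
grip_force: 59.6
```

```bash
cat > fin.py <<'E'
from h import *
from scipy.spatial.transform import Rotation as R
s=get_state();w,x,y,z=s['orientation'];M=R.from_quat([x,y,z,w]).as_matrix();t=s['tcp_pos']
print(s['clock'],t.round(4),'tool y deg',np.degrees(np.arctan2(M[1,1],M[0,1])),M[2,2].round(4),s['finger_gap'],s['grip_force'],abs(s['qvel']).max())
for n in('side','top'):
    c=snap(n,n+'f.png');P=pts(c);H=cv2.cvtColor(c['image'],cv2.COLOR_RGB2HSV)
    m=(H[...,0]>5)&(H[...,0]<18)&(H[...,1]>190)&(H[...,2]>100)&(abs(P[...,0]-t[0])<.09)&(abs(P[...,1]-t[1])<.09)&(P[...,2]>.08)
    Q=P[m]*1000
    if len(Q)>8: print(n,len(Q),rect(Q/1000),np.percentile(Q,[3,97],axis=0).round())
    Q=P[(np.hypot(P[...,0]-.529,P[...,1]+.286)<.031)&(P[...,2]>.068)]*1000;print('cup',circ(Q),np.percentile(Q[:,2],95))
E
python3 fin.py
```

```text
19.8 [0.468  0.3245 0.1415] tool y deg 110.20925326000945 -1.0 0.008633174202724577 59.567972926888615 0.04805113329989625
side 420 ((459.1490478515625, 340.9996337890625), (79.47116088867188, 49.585201263427734), 20.42934226989746) [[429. 308. 133.]
 [502. 341. 190.]]Traceback (most recent call last):
  File "fin.py", line 10, in <module>
    Q=P[(np.hypot(P[...,0]-.529,P[...,1]+.286)<.031)&(P[...,2]>.068)]*1000;print('cup',circ(Q),np.percentile(Q[:,2],95))
                                                                                               ~~~~~~~~~~~~~^^^^^^^^^^^
    return _quantile_unchecked(
        a, q, axis, out, overwrite_input, method, keepdims, weights)
    return _ureduce(a,
                    func=_quantile_ureduce_func,
    ...<5 lines>...
                    overwrite_input=overwrite_input,
                    method=method)
    r = func(a, **kwargs)
    result = _quantile(arr,
                       quantiles=q,
    ...<2 lines>...
                       out=out,
                       weights=wgt)
    slices_having_nans = np.isnan(arr[-1, ...])
                                  ~~~^^^^^^^^^
IndexError: index -1 is out of bounds for axis 0 with size 0
```

View pics/sidef.png

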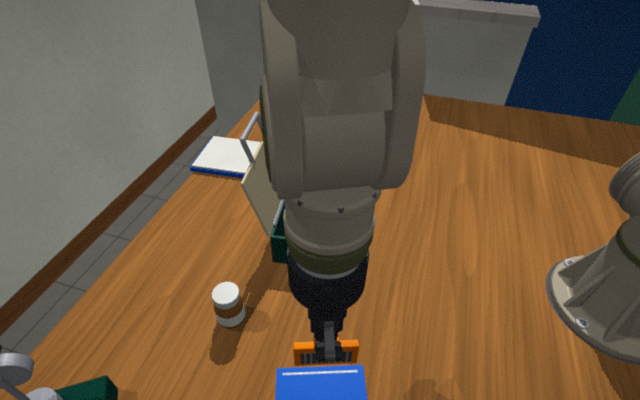

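The side view shows the plate upright in the fingers at about (325,352), above the mat, with the flap still open and the jar unmoved. I've used all 10 pictures, so the remaining checks are numeric.

```bash
python3 - <<'E'
from h import *
def proj(c,p):
    q=np.linalg.inv(c['world_from_camera'])@np.r_[p,1];q=c['K']@q[:3];return (q[:2]/q[2]).round()
c=load('side');P=pts(c)
for p in((.469,.323,.13),(.469,.323,.174),(.469,.323,.19),(.469,.323,.002)):print(p,proj(c,p))
H=cv2.cvtColor(c['image'],cv2.COLOR_RGB2HSV)
m=(H[...,0]>5)&(H[...,0]<18)&(H[...,1]>190)&(H[...,2]>100)&(P[...,2]>.08)&(abs(P[...,1]-.32)<.06)
v,u=np.nonzero(m);print(u.min(),u.max(),v.min(),v.max())
for vv in range(336,372,3):
    k=m[vv];  print(vv,k.sum(),(P[vv,330]*1000).round(),(P[vv][k]*1000).mean(0).round() if k.sum() else '', (P[vv][k]*1000).min(0).round() if k.sum() else '')
E
python3 - <<'E'
import sys;sys.path.insert(0,'.')
from h import *
c=snap('top');P=pts(c);x,y,z=[P[...,i]*1000 for i in range(3)]
H=cv2.cvtColor(c['image'],cv2.COLOR_RGB2HSV)
m=(H[...,0]>5)&(H[...,0]<18)&(H[...,1]>190)&(H[...,2]>100)&(abs(y-323)<70)&(abs(x-469)<70)&(z>80)
print('plate top',m.sum());Q=P[m]*1000
if len(Q)>5: print(rect(Q/1000),np.percentile(Q,[3,97],axis=0).round())
for nm,X,Y,lo in(('cup',529,-286,65),('jar',669,236,60),('weight',675,-227,30)):
    q=P[(np.hypot(x-X,y-Y)<45)&(z>lo)]*1000
    if len(q)>5: print(nm,len(q),(q[:,:2].min(0)+q[:,:2].max(0))/2,np.percentile(q[:,2],95))
q=P[(abs(x-690)<60)&(abs(y)<130)&(z>110)&(z<260)]*1000;f=np.polyfit(q[:,2],q[:,0]-(q[:,1]+11)*-0.145,1);print('flap',len(q),90+np.degrees(np.arctan(f[0])))
E
```

```text
(0.469, 0.323, 0.13) [322. 360.]
(0.469, 0.323, 0.174) [323. 343.]
(0.469, 0.323, 0.19) [323. 337.]
(0.469, 0.323, 0.002) [321. 399.]
293 358 334 365
336 1 [451. 366. 277.] [453. 317. 190.] [453. 317. 190.]
339 12 [450. 369. 276.] [442. 311. 179.] [431. 305. 173.]
342 39 [450. 370. 273.] [467. 321. 176.] [429. 309. 173.]
345 40 [449. 373. 273.] [467. 325. 175.] [428. 313. 173.]
348 23 [449. 374. 271.] [485. 334. 174.] [427. 314. 170.]
351 6 [448. 377. 270.] [480. 333. 167.] [428. 314. 162.]
354 3 [447. 379. 268.] [453. 323. 157.] [427. 313. 153.]
357 2 [446. 381. 267.] [498. 340. 154.] [496. 339. 154.]
360 2 [446. 382. 264.] [464. 327. 141.] [427. 314. 138.]
363 11 [458. 325. 132.] [463. 327. 134.] [450. 322. 131.]
366 0 [470. 270.   3.]  
369 0 [469. 275.   3.]  
plate top 126
((445.9881286621094, 313.6297912597656), (35.4750862121582, 11.03775405883789), 20.523361206054688) [[429. 303. 143.]
 [460. 322. 192.]]
cup 190 [ 529.64515815 -286.32128835] 77.38803784053562
jar 306 [663.18802091 235.20492339] 77.50452832052002
weight 194 [ 674.95855413 -232.36885172] 48.806917818120574
flap 3346 106.73630215363862
```

Everything else is in place. The plate's bottom is at 130 mm and its yaw is 20.2°, with its centre about 4 mm short in x. A small nudge, let it settle, then hand in.

>>> step_arm(
  deltas=[
    [4,0.5,0,0,0,0,-1],
    [0,0,0,0,0,0,-1],
    [0,0,0,0,0,0,-1],
    [0,0,0,0,0,0,-1],
    [0,0,0,0,0,0,-1],
  ],
)

```text
clock: 20.4
tcp_pos: [0.4741, 0.3231, 0.1426]
orientation: [-0.0, -0.173, 0.985, 0.0]
wrist_force: [0.2, -1.1, -0.9]
finger_gap: 0.0087
grip_force: 59.6
```

>>> step_arm(
  deltas=[
    [0,0,0,0,0,0,-1],
    [0,0,0,0,0,0,-1],
    [0,0,0,0,0,0,-1],
    [0,0,0,0,0,0,-1],
    [0,0,0,0,0,0,-1],
  ],
)

```text
clock: 20.9
tcp_pos: [0.4739, 0.3235, 0.1425]
orientation: [-0.0, -0.174, 0.985, 0.0]
wrist_force: [0.6, -1.0, -0.9]
finger_gap: 0.0086
grip_force: 59.6
```

```bash
python3 -c "
from workcell import *
s=get_state();print(s['tcp_pos'],abs(s['qvel']).max(),s['grip_force']);print(hand_in())"
```

```text
[0.47391061 0.32349156 0.142534  ] 0.002058178960306928 59.56858003861271
the job is handed in; nothing more can be done
None
```

The job is handed in at about 21 s of the 69 s, with no verdict returned: cup_a is nested in cup_b (it settled the last 2 mm as I released it), the flap stands open, the blank plate, weight and jar were not touched, and the filter plate is held still and upright over the mat's middle, about 13 cm up and parallel to its long edges.

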